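Feed a board rack through the spring gate of a tester chute

TASK

With one fingertip press the long bar beside the chute down and keep it down so that the gate's tooth stays up, and meanwhile with the other finger push the rack of circuit boards along the chute, under the raised tooth, until it is fully home against the end stop; the tooth must not be rammed by the rack nor come down on it. Then take the hand away so that the gate springs shut behind the rack. Push only: do not lift or tip the rack, and leave the other things on the bench where they are.

Things in the scene. Friction and masses are not known exactly. Their poses are not given: they have to be found in the camera images.
- chute: Fixed straight chute on an aluminium base plate, x -215 to 155, y -50 to 95, 6 mm thick. Origin on the bench under the gate plane, midway between the walls. x = the way the rack must travel, y = towards the press bar, z up. Floor 6 mm above the bench; side walls |y| 32 to 36 mm, tops at z = 22 mm, open above. Three bearing posts at y = 41 (x = -195, -75, 55), tops z = 48 mm.
- end_stop (a point): Middle of the end stop's face: block across the chute at x = +140 mm of the chute, top 50 mm above the bench.
- shaft (a point): Point on the axis of the gate's shaft, in the gate plane (x = 0, y = 41, z = 42 mm of the chute). The shaft runs parallel to the chute's x. Tooth and press bar are one rigid rocker on it.
- gate (a joint): Gate angle: 0 = shut (tooth down in the chute), grows as the press bar is pressed down, hard stop 0.75. Pressing the bar lifts the tooth; it clears the rack from 0.45 on, 0.6 to 0.7 is a good opening. A spring shuts it as soon as it is let go; about 4 to 6 N down on the middle of the bar holds it open.
- tooth (a point): Steel tooth, x -4 to +4 mm of the chute. Shut, it hangs over y = 20 to 27, from z = 14 mm up, in the way of the rack's low tray; the rack cannot push it open. Open (0.7) it is all above z = 28 mm. It never comes over y below 5 mm, so a finger in the -y half of the chute passes it freely. This point: middle of its lower end; moves with it.
- bar_mid (a point): Press bar (gate_c3): grey flat bar, 240 long (x -190 to 50 mm of the chute), 32 wide, 6 thick, reaching 14 to 46 mm out from the shaft. Shut it slopes up outward 20 deg; level at 0.35 (top z = 45 mm); at 0.70 slopes down outward 20 deg. A fingertip may press and slide anywhere along it; one 14 mm thick centred at y = 64 with its tip at z = 39 mm holds about 0.65. This point: its centre; moves with it.
- rack: Loose black plastic rack, about 0.3 kg, in the chute short of the gate. Low tray 100 long, 60 wide, 16 high; on its -y side two upright end plates (y -30 to -1, 56 mm high over the underside, 5 thick) with three green boards between them. The +y half is low: the open tooth passes over it. Origin: centre of the underside; x along the travel. Home: origin at x = 90 mm of the chute.
- rack_front (a point): Middle of the rack's leading edge (x = +50 mm of the rack), 8 mm above its underside.
- rack_rear (a point): Point on the rear face (x = -50 mm, y = -15.5 mm of the rack), 31 mm above its underside, in the middle of the upright rear end plate that the finger pushes. The end plate's outer face is flush with the tray's rear edge within 2 mm.
- spool: Bystander: metal spool, 56 across, 45 high, near the chute. Origin centre of underside.
- screwdriver: Bystander: screwdriver 170 long, lying beyond the press bar, along the chute.
- cutters: Bystander: side cutters about 115 long, 15 thick, lying on the -y side of the chute.
- round_board: Bystander: round green circuit board, 60 across, lying flat on the -y side of the chute.
- flux_bottle: Bystander: small bottle, 34 across, 85 high, on the -y side of the chute near its end. Origin centre of underside.
- multimeter: Bystander: black meter 150 x 75 x 43, lying to the right of the chute (robot's view).
- parts_tray: Bystander: white tray 110 x 150 x 30 with compartments, to the left of the chute (robot's view).
There are look-alikes about, which are no part of the job. What is shaped like the rack but red is not meant.

How it is judged (in metres and radians):
On the way, in this order (a step that is already met when the one before it is completed fails the run):
1. a finger holds the press bar down, gate open, with the rack still short of the tooth (value of joint gate above 0.42 rad and contact force between the fingers and gate_c3 above 0.2 N and x of rack_front in the frame of chute below -0.005 m), for 0.2 s.
2. the rack passes under the raised tooth while a finger still holds the bar down and a finger pushes the rack (value of joint gate above 0.42 rad and contact force between the fingers and gate_c3 above 0.2 N and x of rack_front in the frame of chute between 0.02 and 0.1 m and contact force between the fingers and rack above 0.05 N), for 0.1 s.
At the end, for the whole second after the job is handed in: The rack stands flat in the chute past the gate, its front within 7 mm of the end stop and at rest; the gate is shut again behind it (below 0.08 rad) (x of rack in the frame of chute between 0.083 and 0.095 m and z of rack in the frame of chute between 0.003 and 0.009 m and angle between rack's own z axis and vertical below 0.06 rad and angle between the x axis of rack and the x axis of chute, either way round below 0.08 rad and value of joint gate below 0.08 rad and linear speed of rack below 0.01 m/s); the robot touches nothing.
It fails at once if the rack is rammed against the tooth, or the tooth comes down on it (over 2 N) (contact force between rack and gate above 2 N).
It fails at once if the rack is lifted (over 12 mm) off the chute floor (z of rack in the frame of chute above 0.018 m).
It fails at once if the rack is tipped (over 0.2 rad) (angle between rack's own z axis and vertical above 0.2 rad).
It fails at once if a bystander is displaced by more than 30 mm (distance of any of spool, screwdriver, cutters, round_board, flux_bottle, multimeter, parts_tray from where it was at the start of the episode above 0.03 m).
It also fails if it takes over 38 s, if anything falls off the work surface, if the arm or the gripper's body presses on something with over 40 N, if the wrist force passes 120 N, or if a joint passes its speed limit or range.

ROBOT

A 7-joint arm with a two-finger parallel gripper is mounted at the origin on the work surface. World frame = base frame: x ahead of the robot, y to its left, z up, the work surface at z = 0. Lengths are in mm, angles in rad, forces in N, time in s.
With the tool pointing down it reaches from about 400 to 850 mm from the base axis. Payload 10.4 kg.
Tool frame: the origin (TCP) lies between the finger pads; the fingertips stand ctrl.tcp_to_tips ahead of it and the grasp point (between the pads) lies 3 mm ahead of it (ctrl.tcp_to_tips is the distance from the TCP to the fingertips, in mm); z points along the fingers, y is the line along which they close (so a half turn about z gives the same grasp; the last joint's range is limited). The gripper opens to 85 mm and grips with 20 to 120 N. Pads are 22 mm wide; open, the fingers measure 114 mm over their backs; the gripper's body (76 mm by 85 mm) begins 54 mm behind the grasp point. The pads swing forward as they close: fully open they stand 13 mm farther back than shut.
Start: joints at [-1.141, 0.332, -0.065, 1.46, 0.022, 1.35, -0.088], TCP at [273.419, 562.044, 230.838] pointing down, gripper open.
Joint ranges: [-2.6, 2.6], [-0.5, 2.12], [-1.47, 1.34], [0.16, 2.42], [-1.27, 4.41], [0.06, 2.06], [-2.6, 2.6]. Speed limits (rad/s): [2.22, 2.22, 2.79, 2.79, 3.14, 3.14, 3.14].

INTERFACE

Orientations are given as a unit quaternion [x, y, z, w].
In Python, from rig import ctrl gives the robot as it stands.
- The arm moves only by the shell command python3 -m inch 'ROWS'. ROWS is JSON, a list of rows, each an object with "rotation": the turn, a rotation vector about the tool's x, y, z in degrees, a list of three; "travel": the shift along the tool's x, y, z in cm, a list of three; "jaw": the finger opening in cm, from 0 to 8.54. In form: [{"rotation": [ax, ay, az], "travel": [dx, dy, dz], "jaw": jaw}, ...]. A call has 1 to 12 rows; each row shifts and turns the commanded pose from where the row before left it, along the tool's axes as they then stand; what a row does not reach is not made up. A row lasts 1/8 s, in which the tool goes at most 62.5 mm and 10.7 degrees, less where a joint would pass 70% of its speed; a pose out of reach is approached as far as the arm can. A call is refused whole if a number of a shift passes 6.25 or a number of a turn 10.7, either way. A call with a gripper value outside its range is refused whole. The fingers move at their own pace and stop on an object; the grip force is fixed at half the most. Time passes only in rows, so rows that do not move let the fingers close. It gives the time, the measured TCP pose, the force, the opening and the grip force at its end, in the units of the state.
- ctrl.state(): the state, without advancing time (a new reading comes with each control period).
- ctrl.read_camera(name): name is "scene" or "top"; returns a dict with "image" (420x560x3 uint8, blue, green, red), "K" (3x3 intrinsics, pixels), "distortion" ([k1, k2, p1, p2, k3] as OpenCV has them; the pictures are not rectified), "rvec" (rotation vector, rad) and "tvec" (3), from world to camera coordinates, as OpenCV has them. Camera axes: x right, y down, z forward; pixel columns grow to the right and rows downward; lengths in mm; the calibration is good to about 2 mm. A picture is of the moment at which its call begins. There is no depth.
- ctrl.close_job(): hands the job in; it is judged then, once.
Trained networks look in a picture, given as the dict that the camera call returned (one of the last four; its "shot" number tells which), for a name from the list of things; names that differ only in an ending like _2 or _b are one class to them, and where a whole thing is asked for, a point or a joint stands for the part that bears it (a point fixed in the world has none). Each returns a list of dicts, best first, with "score" (0 to 1); they miss things now and then, are a little off and sometimes report something else, mostly with a low value. They report only what shows in the picture. A call takes as long as a camera call. They do not tell look-alikes from the thing itself.
- ctrl.masks_of(label, picture): "pixels" (420x560 bool, what is visible of it).
- ctrl.mark_of(label, picture): "xyz" ([x, y, z] in mm, in the coordinates of the camera as it stood for that picture, good to about 4 mm: a listed point, or the origin of a listed thing).
The state is a dict: "time_s": time; "qpos": joint angles; "qvel": joint speeds; "effort": joint torques, N m; "position": TCP position; "eef_rot": TCP orientation; "contact_force": force on the tool from outside, world axes, zero at the start; "moment": the same for the moment, N m; "gripper_width": opening from 0.0 (shut) to 1.0 (fully open); "grip_force": force on a finger pad.
Only numpy, scipy, OpenCV 4.12 (cv2) and the standard library are available. Lean on these libraries where they do the work, as an engineer would, in place of code of your own. Each camera call takes 0.05 s, during which the arm holds its last target. There are 200 camera calls.

## Working session

There is one attempt and no reset: what is moved stays moved. The work goes in short steps, Python scripts to look and compute and a shell command to move; the robot and the scene stay as the last step left them, time stands still between calls to the robot, and variables do not carry over. Pictures are saved under pics/ and viewed, at most 10 in all, crops included, and the job is handed in when it is done.

```bash
mkdir -p pics
cat > h.py <<'E'
from rig import ctrl
import numpy as np, cv2
from scipy.spatial.transform import Rotation as R
def w(p,c):
    Rm=cv2.Rodrigues(np.array(c["rvec"],float))[0]
    return Rm.T@(np.array(p,float)-np.array(c["tvec"],float).ravel())
def px(p,c):
    return cv2.projectPoints(np.array([p],float),np.array(c["rvec"],float),np.array(c["tvec"],float),np.array(c["K"],float),np.array(c["distortion"],float))[0].ravel()
E
python3 - <<'E'
from h import *
ims=[]
for n in("scene","top"):
    c=ctrl.read_camera(n); cv2.imwrite(f"pics/{n}0.png",c["image"])
    for l in "chute end_stop shaft tooth bar_mid rack rack_front rack_rear spool screwdriver flux_bottle multimeter parts_tray".split():
        for m in ctrl.mark_of(l,c)[:3]:
            p=w(m["xyz"],c); print(n,l,round(m["score"],2),p.round(0),px(p,c).round(0))
s=ctrl.state(); print(s["time_s"],s["position"],s["eef_rot"],s["contact_force"],s["gripper_width"],ctrl.tcp_to_tips)
E
```

```text
scene chute 0.68 [539. -48.  -3.] [251. 243.]
scene end_stop 0.82 [ 560. -190.   25.] [190. 238.]
scene shaft 0.48 [ 698. -123.    4.] [210. 289.]
scene tooth 0.56 [567. -47.  15.] [250. 246.]
scene bar_mid 0.9 [604.  30.  52.] [282. 247.]
scene bar_mid 0.29 [533. 384.  -2.] [430. 248.]
scene rack 0.93 [348. 343.  -2.] [404. 200.]
scene rack 0.82 [535.  43.   3.] [289. 242.]
scene rack 0.73 [304. 192.   0.] [347. 187.]
scene rack_front 0.97 [715. 215.   7.] [366. 301.]
scene rack_front 0.65 [542.  -7.  10.] [268. 241.]
scene rack_front 0.64 [263. 215.   8.] [355. 176.]
scene rack_rear 0.92 [687. 309.  26.] [409. 287.]
scene rack_rear 0.74 [358. 188.  33.] [347. 189.]
scene rack_rear 0.67 [348. 395.  28.] [425. 192.]
scene spool 0.94 [ 698. -125.   -0.] [209. 290.]
scene screwdriver 0.65 [668.  39.  -2.] [285. 285.]
scene flux_bottle 0.6 [ 460. -143.   -0.] [216. 219.]
scene flux_bottle 0.23 [584. -47.  46.] [249. 241.]
scene multimeter 0.75 [ 554. -427.   -1.] [ 97. 240.]
scene parts_tray 0.71 [532. 385.  -0.] [431. 248.]
top chute 0.34 [582. -40.  42.] [291. 174.]
top end_stop 0.82 
[... 396 characters left out ...]
ack_front 0.74 [537.   1.  13.] [275. 192.]
top rack_rear 0.85 [511. 100.  33.] [237. 201.]
top rack_rear 0.73 [452. -59.  -1.] [297. 224.]
top rack_rear 0.68 [365. 191.  28.] [202. 256.]
top spool 0.96 [ 706. -124.   -5.] [321. 132.]
top spool 0.62 [450. -61.  -2.] [298. 225.]
top spool 0.59 [ 552. -426.    3.] [430. 188.]
top screwdriver 0.63 [670.  43.  -2.] [260. 144.]
top flux_bottle 0.5 [ 459. -139.    3.] [327. 222.]
top multimeter 0.94 [ 549. -425.    3.] [430. 190.]
top parts_tray 0.92 [532. 387.  -0.] [134. 193.]
1.4 [273.39339853 562.05578236 230.83535975] [ 2.24461044e-01  9.74483062e-01  4.27497705e-05 -1.18660074e-05] [ 1.42361174 -0.27090919  0.09450517] 1.000343478093706 22.0
```

Run:
```python
from h import *
a=cv2.imread("pics/scene0.png");b=cv2.imread("pics/top0.png")
cv2.imwrite("pics/a.png",a)
cv2.imwrite("pics/b.png",cv2.resize(b[120:260,200:387],(800,600),interpolation=cv2.INTER_CUBIC))
cv2.imwrite("pics/c.png",cv2.resize(a[190:310,180:340],(800,600),interpolation=cv2.INTER_CUBIC))
```

```text
(no output)
```

View pics/a.png

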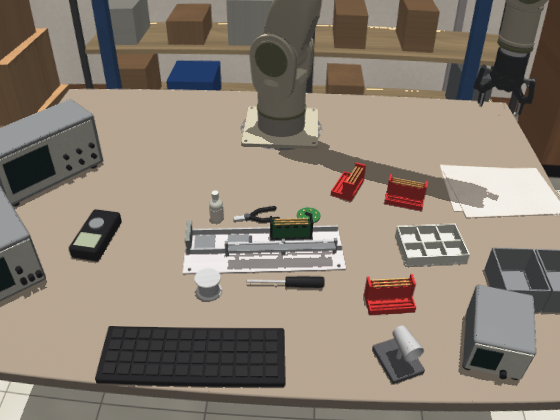

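View pics/b.png

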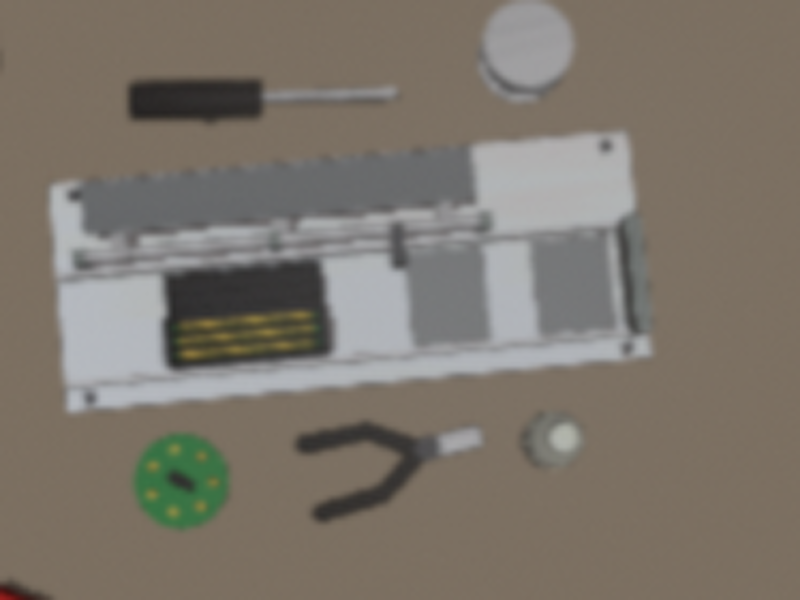

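View pics/c.png

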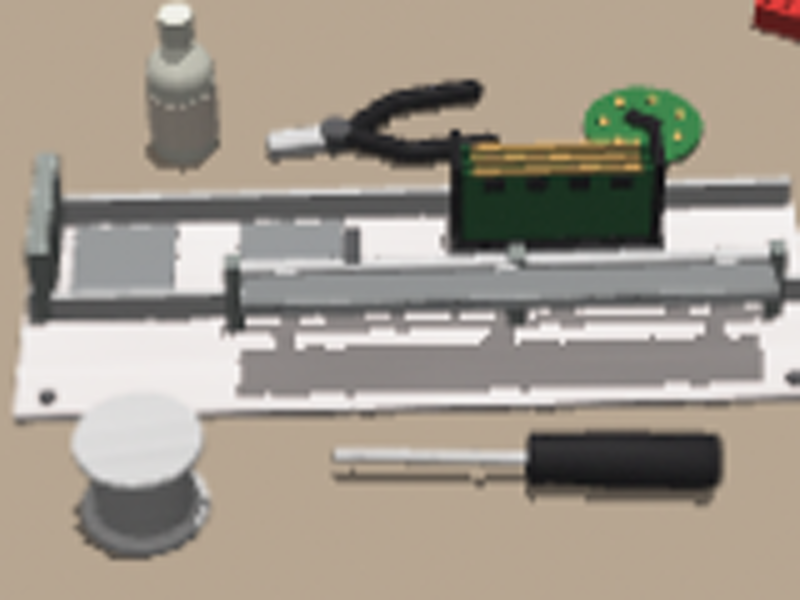

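The scene view shows the black rack at scene px (290,230), in the chute, with the bar in front of it. The red look-alikes are at (350,181), (406,190) and (390,292). The close crops show the black rack with green boards in the chute, short of the tooth, so that is the one I'm using. The plate corners in the top crop are at about (50,185), (627,133), (651,355) and (67,411).

```bash
cat >> h.py <<'E'
def fit(c):
    from scipy.optimize import least_squares
    cr=np.array([[50,185],[627,133],[651,355],[67,411]])/[800/187,600/140]+[200,120]
    P=np.array([[-215,95,6],[155,95,6],[155,-50,6],[-215,-50,6]],float)
    g=lambda q:P@R.from_euler('z',q[2]).as_matrix().T+[q[0],q[1],0]
    return least_squares(lambda q:(np.array([px(p,c) for p in g(q)])-cr).ravel(),[542,-42,np.radians(-85)])
E
python3 - <<'E'
from h import *
c=ctrl.read_camera("top"); f=fit(c); q=f.x
print(q[:2],np.degrees(q[2]),f.fun.round(1))
Rz=R.from_euler('z',q[2]); T=np.array([q[0],q[1],0])
ch=lambda p:Rz.inv().apply(np.array(p)-T)
for n in["top","scene"]:
    d=c if n=="top" else ctrl.read_camera(n)
    for l in "end_stop shaft tooth bar_mid rack rack_front rack_rear".split():
        for m in ctrl.mark_of(l,d):
            p=ch(w(m["xyz"],d))
            if abs(p[0])<230 and abs(p[1])<100: print(n,l,round(m["score"],2),p.round(0))
# rack end plate tops outline in top crop: rear bottom corner(172,368), front bottom (330,353)
for u in([172,368],[330,353]):
    u=np.array(u)/[800/187,600/140]+[200,120]
    n=np.append(cv2.undistortPoints(u.reshape(1,1,2),np.array(c["K"],float),np.array(c["distortion"],float)).ravel(),1)
    o=w([0,0,0],c);d=w(n,c)-o; print(ch(o+d*(62-o[2])/d[2]).round(1))
for a in(-170,): 
    t=Rz.apply([a,24.25,0])+T; print("target",t)
    s=ctrl.state(); Rt=R.from_quat(s["eef_rot"]); print(s["position"],Rt.as_matrix().round(3).tolist(),s["time_s"])
    v=np.array([t[0],t[1],130])-s["position"]; print("tool travel",Rt.inv().apply(v))
    des=np.column_stack([Rz.apply([-1,0,0]),Rz.apply([0,1,0]),[0,0,-1]])
    print("rot",np.degrees((Rt.inv()*R.from_matrix(des)).as_rotvec()))
E
```

```text
[542.66060239 -48.46657286] -84.13318109452587 [-0.3 -0.2  0.1 -0.4  0.2  0.5  0.1  0.2]
top end_stop 0.6 [137.   3.  24.]
top shaft 0.73 [-5. 40. 41.]
top tooth 0.72 [ 1. 26. 17.]
top bar_mid 0.96 [-67.  73.  55.]
top bar_mid 0.23 [-1. 23. 17.]
top rack 0.65 [-95.  -5.   2.]
top rack 0.61 [137.   1.  28.]
top rack_front 0.82 [-49.   2.  17.]
top rack_rear 0.74 [-148.  -14.   35.]
scene end_stop 0.69 [143.   3.  29.]
scene shaft 0.72 [ 3. 40. 44.]
scene tooth 0.85 [-3. 24. 13.]
scene bar_mid 0.77 [-68.  73.  54.]
scene bar_mid 0.59 [  6. -96.  -2.]
scene rack_front 0.8 [-45.   1.  15.]
scene rack_rear 0.65 [-143.  -14.   33.]
scene rack_rear 0.51 [ 85. -95.  -1.]
[-142.8  -32.7   62. ]
[-47.8 -32.5  62. ]
target [549.40678569 123.121747     0.        ]
[273.4413655  562.05162434 230.85211234] [[-0.899, 0.438, 0.0], [0.438, 0.899, 0.0], [0.0, 0.0, -1.0]] 2.2
tool travel [-440.18928605 -273.96742077  100.81043465]
rot [ 5.29340514e-03 -4.55634337e-03  5.81883026e+01]
```

```bash
python3 -m inch '[{"rotation":[0,0,0],"travel":[-3.67,-2.28,0],"jaw":6.54},{"rotation":[0,0,0],"travel":[-3.67,-2.28,0],"jaw":6.54},{"rotation":[0,0,0],"travel":[-3.67,-2.28,0],"jaw":6.54},{"rotation":[0,0,0],"travel":[-3.67,-2.28,0],"jaw":6.54},{"rotation":[0,0,0],"travel":[-3.67,-2.28,0],"jaw":6.54},{"rotation":[0,0,0],"travel":[-3.67,-2.28,0],"jaw":6.54},{"rotation":[0,0,0],"travel":[-3.67,-2.28,0],"jaw":6.54},{"rotation":[0,0,0],"travel":[-3.67,-2.28,0],"jaw":6.54},{"rotation":[0,0,0],"travel":[-3.67,-2.28,0],"jaw":6.54},{"rotation":[0,0,0],"travel":[-3.67,-2.28,0],"jaw":6.54},{"rotation":[0,0,0],"travel":[-3.67,-2.28,0],"jaw":6.54},{"rotation":[0,0,0],"travel":[-3.67,-2.28,0],"jaw":6.54}]'
python3 -m inch '[{"rotation":[0,0,9.7],"travel":[0,0,0.5],"jaw":6.54},{"rotation":[0,0,9.7],"travel":[0,0,1],"jaw":6.54},{"rotation":[0,0,9.7],"travel":[0,0,1],"jaw":6.54},{"rotation":[0,0,9.7],"travel":[0,0,1],"jaw":6.54},{"rotation":[0,0,9.7],"travel":[0,0,1],"jaw":6.54},{"rotation":[0,0,9.7],"travel":[0,0,1],"jaw":6.54},{"rotation":[0,0,0],"travel":[0,0,0],"jaw":6.54},{"rotation":[0,0,0],"travel":[0,0,0],"jaw":6.54}]'
cat >> h.py <<'E'
def where(goal):
    "TCP in the chute frame; correction to goal [x,y,z of the chute] in tool cm, turn in deg"
    Rz=R.from_euler('z',np.radians(-84.133)); T=np.array([542.66,-48.47,0])
    s=ctrl.state(); Rt=R.from_quat(s["eef_rot"]); t=Rz.apply(goal)+T
    des=np.column_stack([Rz.apply([-1,0,0]),Rz.apply([0,1,0]),[0,0,-1]])
    print("t",s["time_s"],"chute",Rz.inv().apply(s["position"]-T).round(1),"F",Rz.inv().apply(s["contact_force"]).round(1),"w",s["gripper_width"])
    print("travel",(Rt.inv().apply(t-s["position"])/10).round(2),"rot",np.degrees((Rt.inv()*R.from_matrix(des)).as_rotvec()).round(2),"q",np.round(s["qpos"],2))
E
python3 - <<'E'
from h import *
where([-172,24.3,110])
for n in("scene","top"):cv2.imwrite(f"pics/{n}1.png",ctrl.read_camera(n)["image"])
E
```

```text
time_s: 3.7
position: [550.4, 122.2, 231.0]
eef_rot: [0.224, 0.975, 0.0, 0.0]
contact_force: [1.3, -0.1, 0.4]
gripper_width: 0.767
grip_force: 0.0
time_s: 4.7
position: [549.9, 123.5, 176.3]
eef_rot: [0.669, 0.744, 0.0, 0.0]
contact_force: [0.8, 0.5, -0.8]
gripper_width: 0.765
grip_force: 0.0
t 4.7 chute [-170.3   24.8  176.3] F [-0.4  0.9 -0.8] w 0.7649202967103164
travel [ 0.17 -0.06  6.63] rot [ 0.04 -0.01  0.22] q [-0.63  0.24  0.38  1.72 -0.09  1.2  -0.12]
```

```bash
python3 -m inch '[{"rotation":[0,0,0.2],"travel":[0.17,-0.06,2],"jaw":6.54},{"rotation":[0,0,0],"travel":[0,0,2.5],"jaw":6.54},{"rotation":[0,0,0],"travel":[0,0,2.1],"jaw":6.54},{"rotation":[0,0,0],"travel":[0,0,1],"jaw":6.54},{"rotation":[0,0,0],"travel":[0,0,1],"jaw":6.54},{"rotation":[0,0,0],"travel":[0,0,0],"jaw":6.54}]'
python3 - <<'E'
from h import *
print(ctrl.tcp_to_tips)
where([-172,24.3,61])
for n in("scene","top"):cv2.imwrite(f"pics/{n}2.png",ctrl.read_camera(n)["image"])
a=cv2.imread("pics/scene2.png")[170:320,180:380];cv2.imwrite("pics/d.png",cv2.resize(a,(800,600),interpolation=cv2.INTER_CUBIC))
E
```

```text
time_s: 5.55
position: [548.9, 125.0, 89.6]
eef_rot: [0.671, 0.741, -0.0, -0.0]
contact_force: [-0.9, 0.3, 0.4]
gripper_width: 0.769
grip_force: 0.0
22.0
t 5.55 chute [-171.9   23.9   89.6] F [-0.4 -0.9  0.4] w 0.7689940770477557
travel [0.01 0.04 2.86] rot [-0.02  0.   -0.19] q [-0.62  0.33  0.37  1.81 -0.14  1.03 -0.1 ]
```

View pics/d.png

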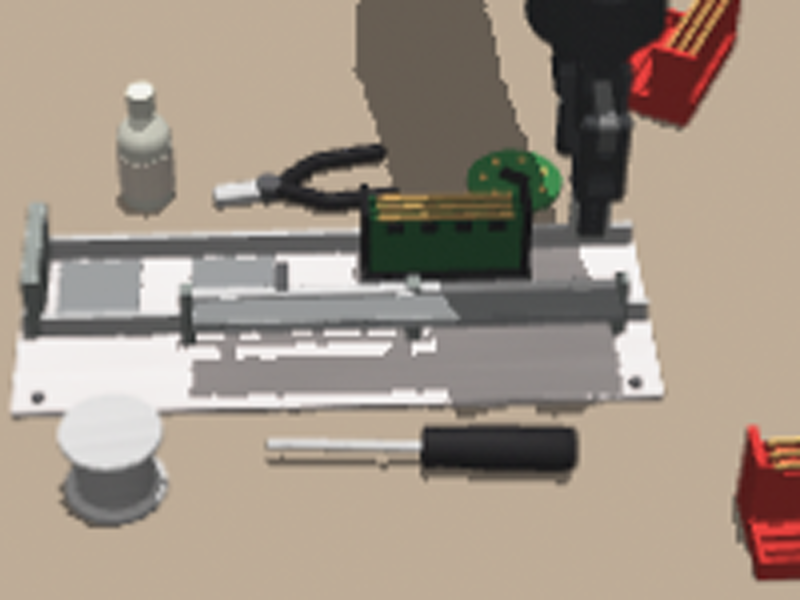

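The crop shows the two fingers at about (590,215), behind the rack's rear plate at (525,235) and clear of it. The bar is still up and the bystanders are untouched. Next I lower the hand onto the bar.

```bash
python3 -m inch '[{"rotation":[0,0,-0.2],"travel":[0,0.03,0.5],"jaw":6.54},{"rotation":[0,0,0],"travel":[0,0,0.5],"jaw":6.54},{"rotation":[0,0,0],"travel":[0,0,0],"jaw":6.54}]'; python3 -m inch '[{"rotation":[0,0,0],"travel":[0,0,0.5],"jaw":6.54},{"rotation":[0,0,0],"travel":[0,0,0],"jaw":6.54}]'
python3 -m inch '[{"rotation":[0,0,0],"travel":[0,0,0.4],"jaw":6.54},{"rotation":[0,0,0],"travel":[0,0,0],"jaw":6.54}]'
python3 -c "
from h import *
where([-172,24.3,61])
for n in('scene','top'):
  c=ctrl.read_camera(n)
  for l in('bar_mid','tooth'):
    for m in ctrl.mark_of(l,c):
      p=R.from_euler('z',np.radians(84.133)).apply(w(m['xyz'],c)-[542.66,-48.47,0]); print(n,l,round(m['score'],2),p.round(0))
"
```

```text
time_s: 6.02
position: [548.9, 124.9, 79.3]
eef_rot: [0.67, 0.742, -0.0, -0.0]
contact_force: [-1.1, 0.7, 0.3]
gripper_width: 0.766
grip_force: 0.0
time_s: 6.28
position: [549.0, 125.0, 74.4]
eef_rot: [0.67, 0.742, -0.0, -0.0]
contact_force: [-0.3, 0.8, -0.6]
gripper_width: 0.765
grip_force: 0.0
time_s: 6.52
position: [549.1, 125.0, 70.5]
eef_rot: [0.67, 0.742, -0.0, -0.0]
contact_force: [-0.1, -1.4, 0.2]
gripper_width: 0.767
grip_force: 0.0
t 6.525 chute [-171.9   24.1   70.5] F [ 1.3 -0.3  0.2] w 0.7671376210943901
travel [0.01 0.02 0.95] rot [-0.03  0.   -0.01] q [-0.61  0.35  0.36  1.82 -0.15  0.99 -0.09]
scene bar_mid 0.84 [-70.  75.  53.]
scene tooth 0.96 [-2. 24. 12.]
top bar_mid 0.86 [-71.  76.  50.]
top tooth 0.89 [ 0. 21. 15.]
```

```bash
for i in 1; do python3 -m inch '[{"rotation":[0,0,0],"travel":[0,0,0.4],"jaw":6.54},{"rotation":[0,0,0],"travel":[0,0,0],"jaw":6.54},{"rotation":[0,0,0],"travel":[0,0,0],"jaw":6.54}]'; done
python3 -m inch '[{"rotation":[0,0,0],"travel":[0,0,0.4],"jaw":6.54},{"rotation":[0,0,0],"travel":[0,0,0],"jaw":6.54},{"rotation":[0,0,0],"travel":[0,0,0],"jaw":6.54}]'
cat > m.py <<'E'
from h import *
where([-172,24.3,61])
for n in('scene','top'):
  c=ctrl.read_camera(n); cv2.imwrite(f"pics/{n}_{c['shot']}.png",c["image"])
  for l in('bar_mid','tooth','rack_front','rack_rear'):
    for m in ctrl.mark_of(l,c):
      p=R.from_euler('z',np.radians(84.133)).apply(w(m['xyz'],c)-[542.66,-48.47,0])
      if abs(p[0])<230 and abs(p[1])<100: print(n,c["shot"],l,round(m['score'],2),p.round(0))
E
python3 m.py
```

```text
time_s: 7.2
position: [549.3, 125.0, 66.8]
eef_rot: [0.67, 0.742, -0.0, -0.0]
contact_force: [0.2, -0.7, -0.3]
gripper_width: 0.766
grip_force: 0.0
time_s: 7.58
position: [549.3, 125.0, 62.8]
eef_rot: [0.67, 0.742, -0.0, -0.0]
contact_force: [0.2, -0.3, 0.5]
gripper_width: 0.764
grip_force: 0.0
t 7.575 chute [-171.9   24.3   62.8] F [0.3 0.2 0.5] w 0.7636446063322545
travel [ 0.01 -0.    0.18] rot [-0.   -0.   -0.01] q [-0.61  0.36  0.36  1.83 -0.15  0.98 -0.08]
scene 11 bar_mid 0.83 [-69.  69.  53.]
scene 11 tooth 0.96 [-2. 24. 13.]
scene 11 rack_front 0.76 [-44.   1.  14.]
scene 11 rack_front 0.28 [-95.  -3.   1.]
scene 11 rack_rear 0.69 [-144.  -14.   35.]
top 12 bar_mid 0.84 [-66.  72.  52.]
top 12 bar_mid 0.65 [-98.  -7.   5.]
top 12 bar_mid 0.26 [-4. 42. 41.]
top 12 tooth 0.67 [-1. 24. 16.]
top 12 rack_front 0.94 [-49.   1.  14.]
top 12 rack_rear 0.77 [-148.  -18.   35.]
top 12 rack_rear 0.48 [137.   1.  27.]
```

```bash
python3 -c "
import cv2
a=cv2.imread('pics/scene_11.png')[190:300,240:360];b=cv2.imread('pics/top_12.png')[130:240,200:320]
cv2.imwrite('pics/e.png',cv2.hconcat([cv2.resize(i,(400,367),interpolation=cv2.INTER_CUBIC) for i in(a,b)]))"
```

```text
(no output)
```

View pics/e.png

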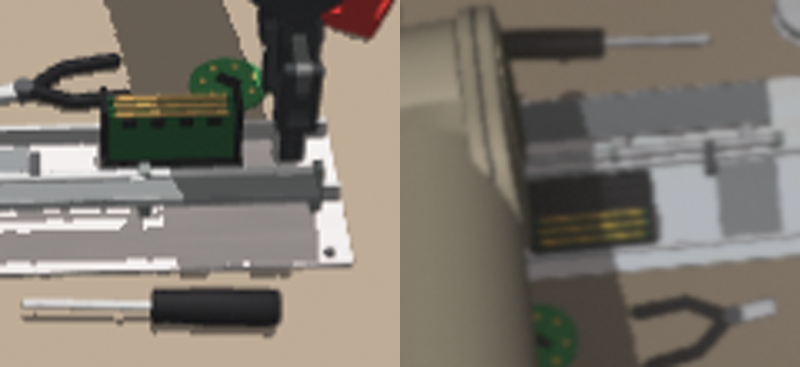

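```bash
python3 -c "
from h import *
c=ctrl.read_camera('scene')
for y in(-22,-15,-8,24,57,64,71):
  print(y,[px(R.from_euler('z',np.radians(-84.133)).apply([-172,y,z])+[542.66,-48.47,0],c).round(0).tolist() for z in(10,40,50,60,80,110)])
s=ctrl.state();print(s['eef_rot'],s['time_s'])
cv2.imwrite('pics/f.png',cv2.resize(c['image'][170:250,290:370],(800,600)[:1]*1+(600,) if 0 else (600,600),interpolation=cv2.INTER_NEAREST))"
```

```text
-22 [[321.0, 232.0], [322.0, 223.0], [322.0, 220.0], [323.0, 216.0], [323.0, 210.0], [324.0, 200.0]]
-15 [[322.0, 234.0], [322.0, 225.0], [323.0, 222.0], [323.0, 218.0], [323.0, 212.0], [324.0, 202.0]]
-8 [[322.0, 236.0], [323.0, 227.0], [323.0, 224.0], [323.0, 220.0], [324.0, 214.0], [325.0, 204.0]]
24 [[324.0, 245.0], [324.0, 236.0], [325.0, 233.0], [325.0, 229.0], [325.0, 223.0], [326.0, 213.0]]
57 [[325.0, 255.0], [326.0, 246.0], [326.0, 242.0], [327.0, 239.0], [327.0, 233.0], [328.0, 222.0]]
64 [[325.0, 257.0], [326.0, 248.0], [327.0, 244.0], [327.0, 241.0], [328.0, 235.0], [328.0, 224.0]]
71 [[326.0, 259.0], [327.0, 250.0], [327.0, 247.0], [327.0, 243.0], [328.0, 237.0], [329.0, 227.0]]
[ 6.70078173e-01  7.42290536e-01  4.65821381e-05 -1.15311150e-05] 8.125
```

View pics/f.png

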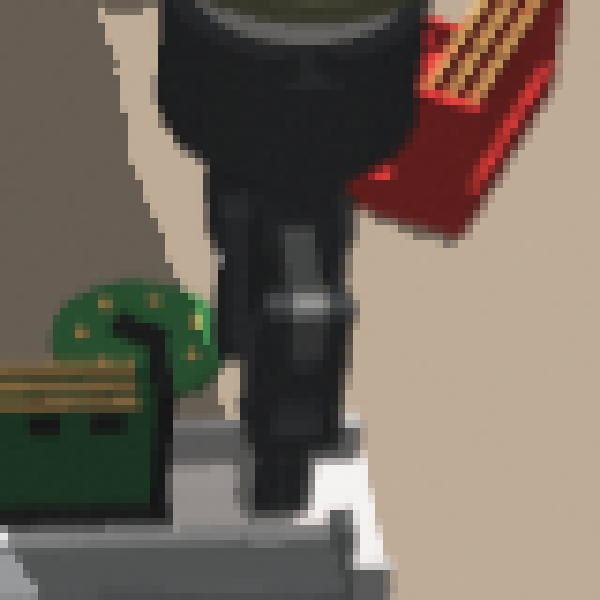

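The crop shows the near fingertip at about scene px (327,239), just above the bar's inner edge and not yet touching. The tips stand farther back than 22 mm at this opening, so I keep lowering.

```bash
python3 -m inch '[{"rotation":[0,0,0],"travel":[0,0,0.3],"jaw":6.54},{"rotation":[0,0,0],"travel":[0,0,0.3],"jaw":6.54},{"rotation":[0,0,0],"travel":[0,0,0],"jaw":6.54}]'
python3 -m inch '[{"rotation":[0,0,0],"travel":[0,0,0.4],"jaw":6.54},{"rotation":[0,0,0],"travel":[0,0,0],"jaw":6.54}]'
python3 -m inch '[{"rotation":[0,0,0],"travel":[0,0,0.4],"jaw":6.54},{"rotation":[0,0,0],"travel":[0,0,0],"jaw":6.54},{"rotation":[0,0,0],"travel":[0,0,0],"jaw":6.54}]'
python3 m.py
```

```text
time_s: 8.5
position: [549.0, 125.0, 56.4]
eef_rot: [0.67, 0.742, -0.0, -0.0]
contact_force: [0.3, -0.0, -0.0]
gripper_width: 0.766
grip_force: 0.0
time_s: 8.75
position: [549.0, 125.0, 52.4]
eef_rot: [0.67, 0.742, -0.0, -0.0]
contact_force: [-0.1, 0.7, 0.3]
gripper_width: 0.76
grip_force: 0.0
time_s: 9.12
position: [549.3, 125.0, 48.8]
eef_rot: [0.67, 0.742, 0.0, -0.0]
contact_force: [-0.3, -0.1, -0.1]
gripper_width: 0.764
grip_force: 0.0
t 9.125 chute [-171.9   24.3   48.8] F [ 0.1 -0.3 -0.1] w 0.7642770460607298
travel [ 0.01 -0.   -1.22] rot [-0.   -0.   -0.01] q [-0.6   0.38  0.35  1.84 -0.16  0.95 -0.08]
scene 14 bar_mid 0.67 [-71.  71.  53.]
scene 14 tooth 0.93 [-2. 26. 11.]
scene 14 tooth 0.56 [ 1.  1. -3.]
scene 14 rack_front 0.82 [-40.   2.  11.]
scene 14 rack_rear 0.72 [-144.  -12.   36.]
top 15 bar_mid 0.9 [-69.  72.  53.]
top 15 tooth 0.66 [-1. 28. 13.]
top 15 tooth 0.48 [-45.  -1.  14.]
top 15 rack_front 0.97 [-47.  -0.  14.]
top 15 rack_rear 0.73 [-146.  -20.   32.]
```

```bash
python3 -c "
import cv2
a=cv2.imread('pics/scene_14.png')[180:260,280:387]
cv2.imwrite('pics/g.png',cv2.resize(a,(800,600),interpolation=cv2.INTER_CUBIC))"
```

```text
(no output)
```

View pics/g.png

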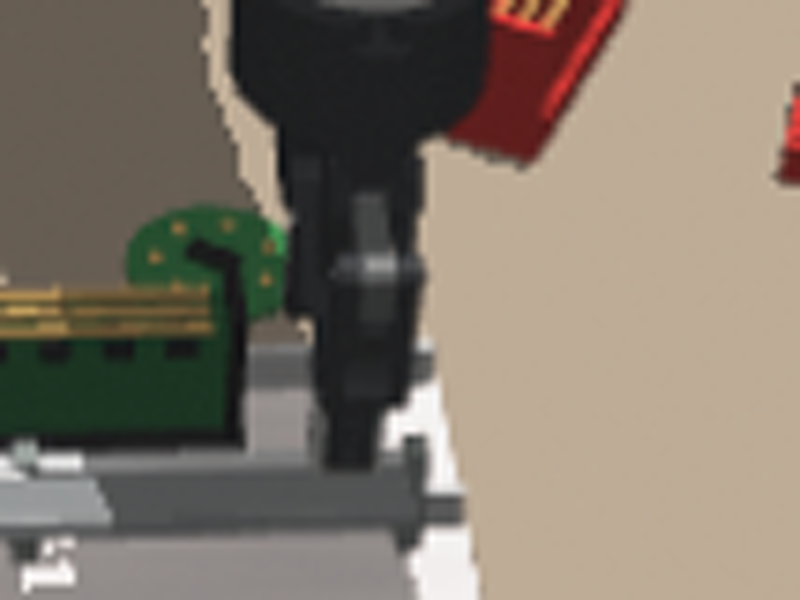

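The near tip is at about crop (350,468), i.e. scene px (327,242), at the bar's inner edge, and there is no force yet. It could be lying over the bar or hidden behind it. I'll check the finger geometry against earlier pictures with projected markers.

```bash
python3 -c "
from h import *
c=ctrl.read_camera('scene')
Rz=R.from_euler('z',np.radians(-84.133));T=np.array([542.66,-48.47,0])
def mk(f,pts,cx,cy,W,H,k):
  im=cv2.imread(f)[cy:cy+H,cx:cx+W]; im=cv2.resize(im,None,fx=k,fy=k,interpolation=cv2.INTER_CUBIC)
  im=cv2.convertScaleAbs(im,alpha=1.5,beta=30)
  for p,col in pts:
    u=((px(p,c)-[cx,cy]+.5)*k).astype(int); cv2.circle(im,tuple(int(v) for v in u),2,col,-1)
  return im
# fully open start
t0=np.array([273.4,562,230.8]);q=R.from_quat([.22446,.97448,0,0])
P0=[(t0+q.apply([x,s*y,22]),(0,0,255)) for s in(-1,1) for y in(42.5,57) for x in(-11,11)]+[(t0,(255,0,255))]+[(t0+q.apply([x,s*y,-4]),(0,255,255)) for s in(-1,1) for y in(42.5,57) for x in(-11,11)]
P1=[(Rz.apply([-170.3+x,24.8+s*y,176.3-d])+T,col) for s in(-1,1) for y in(32.7,47) for x in(-11,11) for d,col in((22,(0,0,255)),(-4,(0,255,255)))]
A=mk('pics/scene0.png',P0,460,40,80,120,5); B=mk('pics/scene1.png',P1,290,130,80,120,5)
cv2.imwrite('pics/i.png',cv2.hconcat([A,B]))"
```

```text
(no output)
```

View pics/i.png

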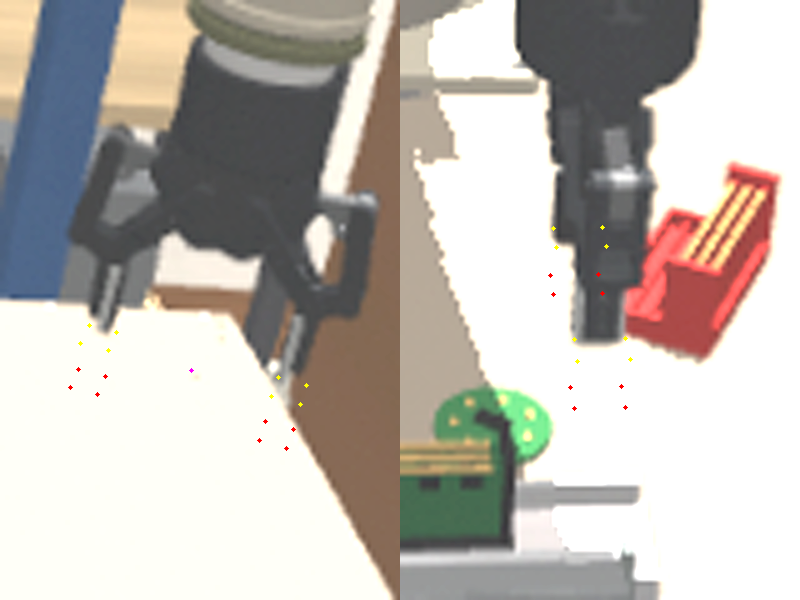

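The markers show the tips really standing about 5 mm behind the TCP at wide opening (tip px at crop (600,342), yellow marks at rows 338–361), and over the bar. Tip height is therefore about TCP z + 5, contact is imminent, and a hold at tip 39 means TCP about 34.

```bash
python3 -m inch '[{"rotation":[0,0,0],"travel":[0,0,0.4],"jaw":6.54},{"rotation":[0,0,0],"travel":[0,0,0],"jaw":6.54},{"rotation":[0,0,0],"travel":[0,0,0],"jaw":6.54}]'
python3 -m inch '[{"rotation":[0,0,0],"travel":[0,0,0.4],"jaw":6.54},{"rotation":[0,0,0],"travel":[0,0,0],"jaw":6.54},{"rotation":[0,0,0],"travel":[0,0,0],"jaw":6.54}]'
python3 m.py
```

```text
time_s: 10.05
position: [549.5, 125.1, 45.0]
eef_rot: [0.67, 0.742, 0.0, 0.0]
contact_force: [0.0, -0.0, 3.5]
gripper_width: 0.767
grip_force: 1.2
time_s: 10.42
position: [549.5, 125.1, 40.9]
eef_rot: [0.67, 0.742, 0.0, 0.0]
contact_force: [1.3, 1.1, 3.5]
gripper_width: 0.77
grip_force: 1.6
t 10.425 chute [-172.    24.6   40.9] F [-1.   1.4  3.5] w 0.7697167658886012
travel [ 0.   -0.03 -2.01] rot [ 0.03 -0.01 -0.01] q [-0.6   0.39  0.35  1.84 -0.17  0.93 -0.07]
scene 17 bar_mid 0.91 [-69.  76.  45.]
scene 17 bar_mid 0.65 [-146.  -97.   -0.]
scene 17 tooth 0.65 [-0. 19. 18.]
scene 17 rack_front 0.66 [-46.   0.  15.]
scene 17 rack_rear 0.68 [-145.  -14.   35.]
scene 17 rack_rear 0.2 [  5. -96.  -0.]
top 18 bar_mid 0.92 [-68.  75.  44.]
top 18 tooth 0.75 [ 0. 20. 19.]
top 18 rack_front 0.76 [-50.   3.  15.]
top 18 rack_rear 0.82 [-148.  -17.   32.]
top 18 rack_rear 0.6 [ 1. -0. -0.]
```

```bash
python3 -m inch '[{"rotation":[0,0,0],"travel":[0,0,0.4],"jaw":6.54},{"rotation":[0,0,0],"travel":[0,0,0.4],"jaw":6.54},{"rotation":[0,0,0],"travel":[0,0,0],"jaw":6.54},{"rotation":[0,0,0],"travel":[0,0,0],"jaw":6.54}]'
python3 m.py
```

```text
time_s: 11.42
position: [550.0, 125.1, 33.2]
eef_rot: [0.67, 0.742, 0.001, 0.0]
contact_force: [3.1, -0.1, 5.3]
gripper_width: 0.77
grip_force: 3.1
t 11.425 chute [-171.9   25.1   33.2] F [0.4 3.1 5.3] w 0.7701424526166651
travel [ 0.01 -0.07 -2.78] rot [ 0.09 -0.01 -0.01] q [-0.6   0.41  0.35  1.84 -0.17  0.92 -0.07]
scene 19 bar_mid 0.87 [-70.  74.  30.]
scene 19 bar_mid 0.5 [-146.  -12.   35.]
scene 19 rack_front 0.76 [-44.   1.  14.]
scene 19 rack_rear 0.81 [-147.  -11.   33.]
top 20 bar_mid 0.95 [-67.  73.  37.]
top 20 tooth 0.77 [-0. 12. 26.]
top 20 rack_front 0.9 [-49.  -1.  15.]
top 20 rack_front 0.26 [138.   2.  25.]
top 20 rack_rear 0.58 [-149.  -15.   33.]
```

```bash
python3 -m inch '[{"rotation":[0,0,0],"travel":[0,0,0.1],"jaw":6.54},{"rotation":[0,0,0],"travel":[-0.6,0,0],"jaw":6.54},{"rotation":[0,0,0],"travel":[-0.6,0,0],"jaw":6.54},{"rotation":[0,0,0],"travel":[-0.6,0,0],"jaw":6.54},{"rotation":[0,0,0],"travel":[-0.6,0,0],"jaw":6.54},{"rotation":[0,0,0],"travel":[-0.6,0,0],"jaw":6.54},{"rotation":[0,0,0],"travel":[-0.4,0,0],"jaw":6.54},{"rotation":[0,0,0],"travel":[0,0,0],"jaw":6.54}]'
python3 m.py
python3 -c "
import cv2,glob
a=cv2.imread('pics/scene_21.png')[180:280,180:340];cv2.imwrite('pics/j.png',cv2.resize(a,(800,500),interpolation=cv2.INTER_CUBIC))"
```

```text
time_s: 12.92
position: [553.0, 92.9, 32.2]
eef_rot: [0.67, 0.743, 0.001, -0.0]
contact_force: [1.6, 6.3, 6.1]
gripper_width: 0.769
grip_force: 3.8
t 12.925 chute [-139.6   24.7   32.2] F [-6.1  2.3  6.1] w 0.769171816108909
travel [ 3.24 -0.04 -2.87] rot [ 0.06 -0.12  0.06] q [-0.55  0.4   0.36  1.85 -0.18  0.92 -0.  ]
scene 21 bar_mid 0.7 [-69.  72.  34.]
scene 21 rack_front 0.6 [-24.   5.  11.]
scene 21 rack_rear 0.79 [-126.  -15.   31.]
scene 21 rack_rear 0.46 [ 2. 42. 46.]
top 22 bar_mid 0.94 [-68.  74.  31.]
top 22 bar_mid 0.65 [-3. 38. 38.]
top 22 tooth 0.65 [ 0. 10. 33.]
top 22 rack_front 0.92 [-27.   4.  13.]
top 22 rack_rear 0.85 [-129.  -14.   32.]
```

View pics/j.png

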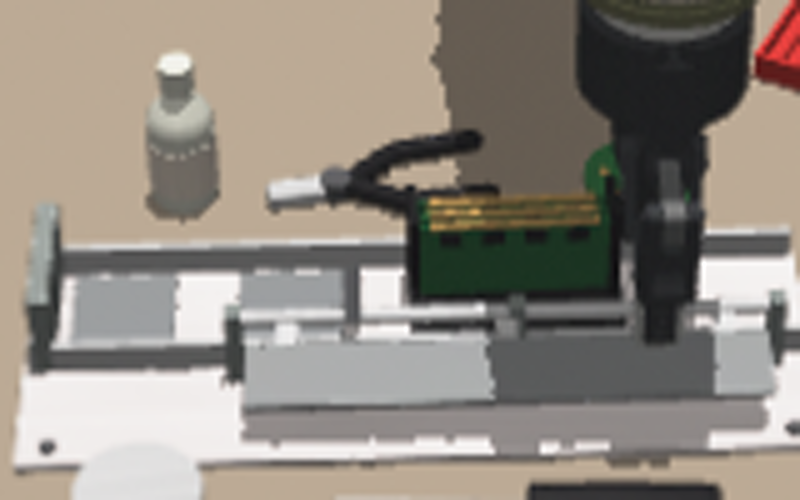

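The crop shows the bar pressed down under the finger (660,340), the tooth raised, and the rack moved on to a front at about x -25 and upright. Now I push it under the tooth.

```bash
python3 -m inch '[{"rotation":[0,0,0],"travel":[-0.7,0,0],"jaw":6.54},{"rotation":[0,0,0],"travel":[-1.1,0,0],"jaw":6.54},{"rotation":[0,0,0],"travel":[-1.1,0,0],"jaw":6.54},{"rotation":[0,0,0],"travel":[-1.1,0,0],"jaw":6.54},{"rotation":[0,0,0],"travel":[-1.1,0,0],"jaw":6.54},{"rotation":[0,0,0],"travel":[-1.1,0,0],"jaw":6.54},{"rotation":[0,0,0],"travel":[-1.1,0,0],"jaw":6.54},{"rotation":[0,0,0],"travel":[-1.1,0,0],"jaw":6.54},{"rotation":[0,0,0],"travel":[-1.1,0,0],"jaw":6.54},{"rotation":[0,0,0],"travel":[-1.1,0,0],"jaw":6.54},{"rotation":[0,0,0],"travel":[-1.1,0,0],"jaw":6.54},{"rotation":[0,0,0],"travel":[-0.7,0,0],"jaw":6.54}]'
python3 m.py
```

```text
time_s: 14.92
position: [565.8, -29.6, 32.2]
eef_rot: [0.669, 0.743, 0.001, -0.001]
contact_force: [-0.1, 9.0, 8.2]
gripper_width: 0.764
grip_force: 5.6
t 14.925 chute [-16.4  24.9  32.2] F [-9.   0.8  8.2] w 0.7643945230567855
travel [15.57 -0.03 -2.83] rot [ 0.04 -0.19  0.1 ] q [-0.36  0.42  0.4   1.84 -0.2   0.92  0.24]
scene 23 bar_mid 0.74 [-67.  70.  32.]
scene 23 tooth 0.7 [98.  2. 12.]
scene 23 rack_front 0.77 [98.  4. 12.]
scene 23 rack_rear 0.71 [  0. -11.  34.]
top 24 bar_mid 0.73 [-69.  73.  33.]
top 24 rack_front 0.5 [98.  3. 17.]
```

```bash
python3 -m inch '[{"rotation":[0,0,0],"travel":[-0.7,0,0],"jaw":6.54},{"rotation":[0,0,0],"travel":[-0.8,0,0],"jaw":6.54},{"rotation":[0,0,0],"travel":[-0.8,0,0],"jaw":6.54},{"rotation":[0,0,0],"travel":[-0.7,0,0],"jaw":6.54},{"rotation":[0,0,0],"travel":[-0.6,0,0],"jaw":6.54},{"rotation":[0,0,0],"travel":[-0.3,0,0],"jaw":6.54},{"rotation":[0,0,0],"travel":[0,0,0],"jaw":6.54}]'; python3 -m inch '[{"rotation":[0,0,0],"travel":[-0.2,0,0],"jaw":6.54},{"rotation":[0,0,0],"travel":[-0.2,0,0],"jaw":6.54},{"rotation":[0,0,0],"travel":[0,0,0],"jaw":6.54}]'
python3 m.py
```

```text
time_s: 16.3
position: [569.8, -68.5, 32.1]
eef_rot: [0.669, 0.743, 0.001, -0.001]
contact_force: [1.0, 7.3, 8.5]
gripper_width: 0.765
grip_force: 4.5
time_s: 16.68
position: [570.1, -72.1, 32.1]
eef_rot: [0.669, 0.743, 0.001, -0.001]
contact_force: [1.3, 7.6, 9.3]
gripper_width: 0.767
grip_force: 4.9
t 16.675 chute [26.3 24.9 32.1] F [-7.4  2.1  9.3] w 0.7670272571258523
travel [19.84 -0.02 -2.83] rot [ 0.03 -0.18  0.11] q [-0.29  0.44  0.41  1.82 -0.22  0.93  0.32]
scene 25 bar_mid 0.84 [-67.  72.  32.]
scene 25 rack_front 0.8 [144.   5.  13.]
scene 25 rack_rear 0.64 [143.   4.  16.]
scene 25 rack_rear 0.57 [ 44. -11.  34.]
top 26 bar_mid 0.55 [-67.  73.  31.]
top 26 tooth 0.92 [ 0.  9. 32.]
top 26 rack_front 0.75 [138.   4.  15.]
```

Force is still about 7 N, the same as friction, so I push on in small steps until the stop is felt.

```bash
python3 -m inch '[{"rotation":[0,0,0],"travel":[-0.2,0,0],"jaw":6.54},{"rotation":[0,0,0],"travel":[0,0,0],"jaw":6.54}]'; python3 -m inch '[{"rotation":[0,0,0],"travel":[-0.2,0,0],"jaw":6.54},{"rotation":[0,0,0],"travel":[0,0,0],"jaw":6.54}]'
python3 m.py
```

```text
time_s: 17.42
position: [570.2, -72.2, 32.1]
eef_rot: [0.669, 0.743, 0.002, -0.002]
contact_force: [-0.5, 14.0, 10.4]
gripper_width: 0.764
grip_force: 8.3
time_s: 17.68
position: [570.3, -72.3, 32.1]
eef_rot: [0.669, 0.744, 0.002, -0.003]
contact_force: [-2.5, 20.0, 13.9]
gripper_width: 0.77
grip_force: 11.3
t 17.675 chute [26.5 25.1 32.1] F [-20.2  -0.5  13.9] w 0.7700063649958769
travel [19.87 -0.   -2.74] rot [-0.03 -0.44  0.22] q [-0.29  0.44  0.41  1.82 -0.22  0.93  0.33]
scene 27 rack_front 0.85 [142.   4.  16.]
top 28 bar_mid 0.56 [-68.  72.  31.]
top 28 tooth 0.77 [ 0. 10. 31.]
top 28 rack_front 0.54 [137.   5.  16.]
top 28 rack_rear 0.29 [-3. 11. 30.]
```

```bash
python3 -m inch '[{"rotation":[0,0,0],"travel":[0.4,0,0],"jaw":6.54},{"rotation":[0,0,0],"travel":[0.5,0,0],"jaw":6.54},{"rotation":[0,0,0],"travel":[0,0,0],"jaw":6.54},{"rotation":[0,0,0],"travel":[0,0,-0.7],"jaw":6.54},{"rotation":[0,0,0],"travel":[0,0,-0.7],"jaw":6.54},{"rotation":[0,0,0],"travel":[0,0,-0.7],"jaw":6.54},{"rotation":[0,0,0],"travel":[0,0,-1],"jaw":6.54},{"rotation":[0,0,0],"travel":[0,0,-2.5],"jaw":6.54},{"rotation":[0,0,0],"travel":[0,0,-4],"jaw":6.54},{"rotation":[0,0,0],"travel":[0,0,-4],"jaw":6.54},{"rotation":[0,0,0],"travel":[0,0,-4],"jaw":6.54},{"rotation":[0,0,0],"travel":[0,0,0],"jaw":6.54}]'
python3 m.py
python3 -c "
import cv2,glob
a=cv2.imread('pics/scene_29.png')[180:310,170:340];cv2.imwrite('pics/k.png',cv2.resize(a,(784,600),interpolation=cv2.INTER_CUBIC))"
```

```text
time_s: 19.68
position: [570.7, -70.2, 211.4]
eef_rot: [0.67, 0.742, 0.002, 0.002]
contact_force: [0.2, -0.7, -0.1]
gripper_width: 0.763
grip_force: 0.0
t 19.675 chute [ 24.5  25.6 211.4] F [ 0.7  0.1 -0.1] w 0.7628068428971939
travel [19.65 -0.22 15.03] rot [ 0.31 -0.   -0.02] q [-0.35  0.24  0.46  1.65 -0.11  1.27  0.24]
scene 29 bar_mid 0.88 [-68.  72.  54.]
scene 29 tooth 0.93 [-3. 24. 17.]
scene 29 rack_front 0.86 [141.   6.  13.]
scene 29 rack_front 0.71 [141.   2.  28.]
scene 29 rack_rear 0.84 [ 43. -11.  34.]
scene 29 rack_rear 0.63 [-148.  -98.   -3.]
scene 29 rack_rear 0.15 [ 86. -96.  -0.]
top 30 bar_mid 0.68 [-68.  73.  56.]
top 30 tooth 0.87 [ 2. 25. 15.]
top 30 rack_front 0.68 [-2. 25. 15.]
top 30 rack_front 0.29 [ 1. -2. -0.]
```

View pics/k.png

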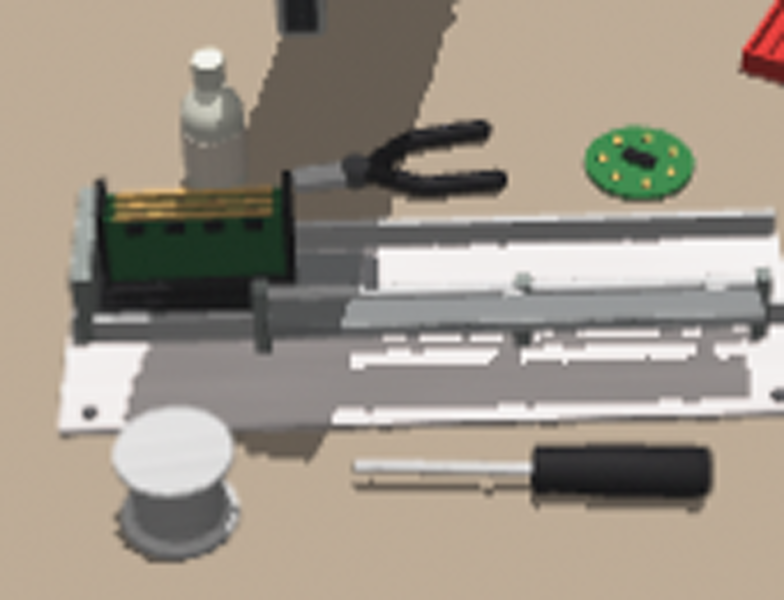

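The crop shows the rack standing flat against the end stop (90,250), the bar back up and the gate shut, the hand clear, and the bystanders in place.

```bash
python3 -c "
from rig import ctrl
print(ctrl.close_job())"
```

```text
the job is handed in; nothing more can be done
None
```

The rack is home against the end stop, the gate has sprung shut behind it and the hand is clear; I handed the job in at about 20 s of the 38 s allowed, and the rig gave no verdict.

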